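# Condiments from the filling rack into the table caddy

## Task

The salt shaker, pepper mill, oil bottle and jam jar stand filled in a row in the pale filling rack; move them one by one into the dark table caddy, each upright and fully down in the holder cut to its own shape and size (salt in the smallest round well, pepper mill in the middle round one, jam in the largest round one, oil in the square one). Set each one down without dropping it, and leave the mug and the milk jug where they are.

Things in the scene. Friction and masses are not known exactly. Their poses are not given: they have to be found in the camera images.
- salt: Salt shaker, the smallest: white ceramic cylinder 36 mm across and 58 mm high with a domed steel cap, 79 mm high in all, about 0.14 kg. Grasp the white body 50 mm up; fingers close across the row. Starts upright in the pale rack, underside 12 mm above the counter, bays 92 mm apart, rails 27 mm and ends 46 mm high. Origin: centre of underside, z up, y along row.
- mill: Pepper mill, turned medium-brown wood, round, 122 mm high, about 0.22 kg: foot 50 mm across, waist 36 mm across from 62 to 96 mm up, head 44 mm across, small steel ball on top. Grasp the waist 80 mm up; fingers close across the row. Starts upright in the pale rack, underside 12 mm above the counter, bays 92 mm apart, rails 27 mm and ends 46 mm high. Origin: centre of underside, z up, y along row.
- oil: Oil bottle: square green glass body 46 x 46 mm (sides along its x and y) and 88 mm high, short neck and round steel cap, 115 mm high in all, about 0.38 kg. Grasp the flat sides 78 mm up; fingers close across the row. Starts upright in the pale rack, underside 12 mm above the counter, bays 92 mm apart, rails 27 mm and ends 46 mm high. Origin: centre of underside, z up, y along row.
- jam: Jam jar, the widest of the four: round amber glass, 62 mm across and 66 mm high, with a round steel lid 60 mm across, 85 mm high in all, about 0.33 kg. Grasp the glass 50 mm up; fingers close across the row. Starts upright in the pale rack, underside 12 mm above the counter, bays 92 mm apart, rails 27 mm and ends 46 mm high. Origin: centre of underside, z up, y along row.
- holder_salt: Place of the salt shaker: the holder with the smallest round well, 50 mm across. Fixed brown block 90 x 90 x 32 mm, one of four, 92 mm apart in any order, in the dark caddy (end boards 71 mm high). Well 22 mm deep, black floor, 3 mm bevel. Origin: centre of its underside, 8 mm above the counter; z up, y along the row; well floor at z = 10 mm, block top at z = 32 mm.
- holder_mill: Place of the pepper mill: the holder with the middle-sized round well, 64 mm across. Fixed brown block 90 x 90 x 32 mm, one of four, 92 mm apart in any order, in the dark caddy (end boards 71 mm high). Well 22 mm deep, black floor, 3 mm bevel. Origin: centre of its underside, 8 mm above the counter; z up, y along the row; well floor at z = 10 mm, block top at z = 32 mm.
- holder_oil: Place of the oil bottle: the holder with the square well, 60 x 60 mm, sides along the holder's x and y. Fixed brown block 90 x 90 x 32 mm, one of four, 92 mm apart in any order, in the dark caddy (end boards 71 mm high). Well 22 mm deep, black floor, 3 mm bevel. Origin: centre of its underside, 8 mm above the counter; z up, y along the row; well floor at z = 10 mm, block top at z = 32 mm.
- holder_jam: Place of the jam jar: the holder with the largest round well, 76 mm across. Fixed brown block 90 x 90 x 32 mm, one of four, 92 mm apart in any order, in the dark caddy (end boards 71 mm high). Well 22 mm deep, black floor, 3 mm bevel. Origin: centre of its underside, 8 mm above the counter; z up, y along the row; well floor at z = 10 mm, block top at z = 32 mm.
- mug: Bystander: white mug, 80 mm across, 92 mm high, on the counter left of the work. Origin: centre of its underside.
- jug: Bystander: small steel milk jug, 80 mm across, 105 mm high, on the counter right of the work. Origin: centre of its underside.
Not all that is in view belongs to the job. What is shaped like the jam but pink or red is not meant.

How it is judged:
By the outcome, as a careful person would: the job done as asked, in the order asked, and still so for the second after the job is handed in, with the robot touching nothing.
It also fails if it takes over 120 s, if anything falls off the work surface, if the arm or the gripper's body presses on something with over 40 N, if the wrist force passes 120 N, or if a joint passes its speed limit or range.

## Robot

A 6-joint arm with a two-finger parallel gripper is mounted at the origin on the work surface. World frame = base frame: x ahead of the robot, y to its left, z up, the work surface at z = 0. Lengths are in m, angles in rad, forces in N, time in s.
With the tool pointing down it reaches from about 0.35 to 0.925 m from the base axis. Payload 6.4 kg.
Tool frame: the origin (TCP) lies midway between the tips of the shut fingers; the grasp point (between the pads) lies 19 mm behind it (ctrl.pinch_z is the distance from the TCP to the grasp point, in m); z points along the fingers, y is the line along which they close (so a half turn about z gives the same grasp; the last joint's range is limited). The gripper opens to 94 mm and grips with 3 to 60 N. Pads are 16 mm wide; open, the fingers measure 119 mm over their backs; the gripper's body (75 mm by 177 mm) begins 78 mm behind the grasp point.
Start: joints at [1.017, 0.245, 1.558, -0, 1.339, -0.174], TCP at [0.241, 0.604, 0.205] pointing down, gripper open.
Joint ranges: [-3.13, 3.13], [-1.02, 2.26], [0.13, 2.54], [-0.95, 4.09], [0.21, 2.88], [-2.74, 2.74]. Speed limits (rad/s): [2.57, 2.57, 3.14, 3.14, 3.14, 3.14].

## Interface

Orientations are given as a unit quaternion [x, y, z, w].
In Python, from cell import ctrl gives the robot as it stands. The module is installed in compiled form; this text tells all that it offers.
- The arm moves only by the tool run_rows, called after ">>>" as name([rows], argument=value, ...), one row to a line, values as JSON. Schema: {"type":"object","properties":{"segments":{"type":"array","items":{"type":"object","properties":{"finger_gap":{"type":"number"},"trans":{"type":"array","items":{"type":"number"},"minItems":3,"maxItems":3},"rotvec":{"type":"array","items":{"type":"number"},"minItems":3,"maxItems":3}},"additionalProperties":false,"required":["finger_gap"]},"minItems":1,"maxItems":20},"only":{"type":"string"},"quiet":{"type":"boolean"},"lines":{"type":"string"}},"required":["segments"],"additionalProperties":false}. segments is a list of rows, 1 to 20 of them, each an object with the fields finger_gap (the finger opening in m), trans (a list: dx, dy, dz in a scale on which 1.0 is 1 m), rotvec (a list: a rotation vector rx, ry, rz in a scale on which 1.0 is pi rad); a field left out counts as zero (the opening has to be given); each row is the pose to reach, as a shift and turn from the pose commanded when the call began, along the tool's axes at that moment; what a row does not reach only later rows make up. A row lasts 1/12 s, in which the tool goes at most 0.0417 m and 0.125 rad, less where a joint would pass 70% of its speed; a pose out of reach is approached as far as the arm can. The fingers move at their own pace and stop on an object; the grip force is fixed at half the most. Time passes only in rows, so rows that do not move let the fingers close. The tool returns the time, the measured TCP pose, the force, the opening and the grip force at its end. only (a regular expression) keeps the lines of the reply that match it, lines (a string "A,B") keeps lines A to B, and quiet returns only ok. Input that does not fit is refused with a message, and nothing moves.
- ctrl.get_obs(): the state, without advancing time (a new reading comes with each control period).
- ctrl.capture(name): name is "scene" or "top"; returns (picture, depth): 384x512x3 uint8, blue, green, red; 384x512 float32, m along the optical axis (not along the pixel's ray), 0 where there is no reading.
- ctrl.calibration(name): a dict with "fov_y" (degrees; the focal length in pixels is half the picture's height over the tangent of half this angle, whatever the lens; pixels are square), "cx", "cy" (the principal point, pixels), "pose" (4x4, takes a point from camera to world coordinates). Camera axes: x right, y down, z forward; pixel columns grow to the right and rows downward; lengths in m; the calibration is good to about 2 mm. A picture is of the moment at which its call begins. calibration takes no time and is no camera call.
- ctrl.finish_job(): hands the job in; it is judged then, once.
The state is a dict: "time": time; "qpos": joint angles; "dq": joint speeds; "tau": joint torques, N m; "tool_pos": TCP position; "ee_rot": TCP orientation; "ft_force": force on the tool from outside, world axes, zero at the start; "wrist_torque": the same for the moment, N m; "opening": finger opening in m; "grip_force": force on a finger pad.
Only numpy, scipy, OpenCV 4.12 (cv2) and the standard library are available. Lean on these libraries where they do the work, as an engineer would, in place of code of your own. Each camera call takes 0.05 s, during which the arm holds its last target. There are 200 camera calls.

## Working session

There is one attempt and no reset: what is moved stays moved. The work goes in short steps, Python scripts to look and compute and a tool call to move; the robot and the scene stay as the last step left them, time stands still between calls to the robot, and variables do not carry over. Pictures are saved under pics/ and viewed, at most 14 in all, crops included, and the job is handed in when it is done.

```bash
mkdir -p pics; ls; python3 - <<'E'
from cell import ctrl
import cv2,numpy as np
np.set_printoptions(precision=4,suppress=True)
for n in("scene","top"):
    p,d=ctrl.capture(n); cv2.imwrite(f"pics/{n}0.png",cv2.resize(p,(768,576),interpolation=cv2.INTER_CUBIC)); np.savez(f"{n}0.npz",p=p,d=d)
    c=ctrl.calibration(n); print(n,c["fov_y"],c["cx"],c["cy"]);print(np.array(c["pose"])); print((d==0).mean())
o=ctrl.get_obs();print({k:np.round(v,4) for k,v in o.items()},ctrl.pinch_z)
E
```

```text
pics
scene 48.843631498489444 253.65731452501274 189.68314129572354
[[-0.0722  0.721  -0.6891  1.4745]
 [ 0.9973  0.0436 -0.0589  0.0708]
 [-0.0125 -0.6915 -0.7222  0.9446]
 [ 0.      0.      0.      1.    ]]
0.004053751627604167
top 46.28329889749719 253.3361891421628 188.56661603808712
[[-0.0221 -0.9929  0.1172  0.4424]
 [-0.9997  0.0214 -0.007   0.0004]
 [ 0.0044 -0.1173 -0.9931  1.265 ]
 [ 0.      0.      0.      1.    ]]
0.004069010416666667
{'time': np.float64(0.1), 'qpos': array([ 1.0169,  0.2457,  1.5589, -0.    ,  1.3387, -0.1741]), 'dq': array([ 0.0012,  0.0002, -0.0033,  0.0004, -0.0033, -0.0012]), 'tau': array([ -0.0012, -41.6913, -31.5526,   0.0686,   0.031 ,  -0.0001]), 'tool_pos': array([0.2407, 0.6032, 0.2045]), 'ee_rot': array([ 0.1888,  0.982 , -0.0008, -0.0003]), 'ft_force': array([ 0.1242, -0.2256, -0.4625]), 'wrist_torque': array([0.026 , 0.0179, 0.0108]), 'grip_force': np.float64(0.0), 'opening': np.float64(0.094)} 0.0188
```

View pics/scene0.png

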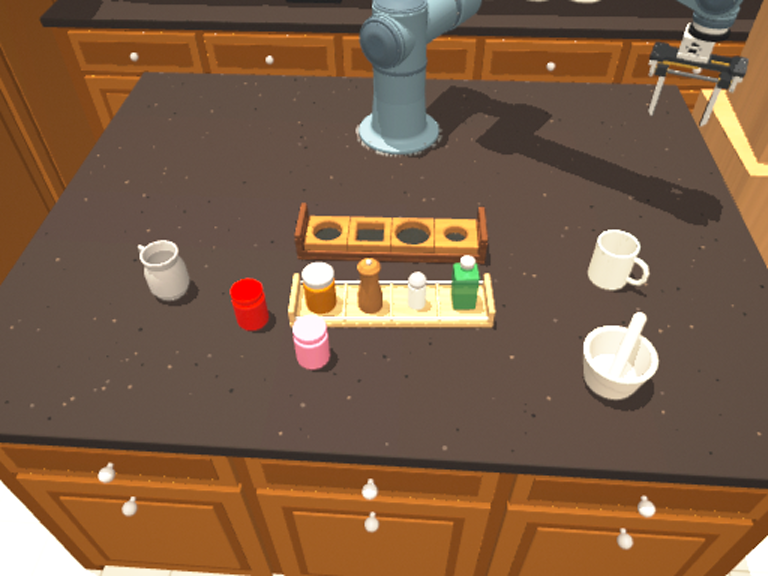

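View pics/top0.png

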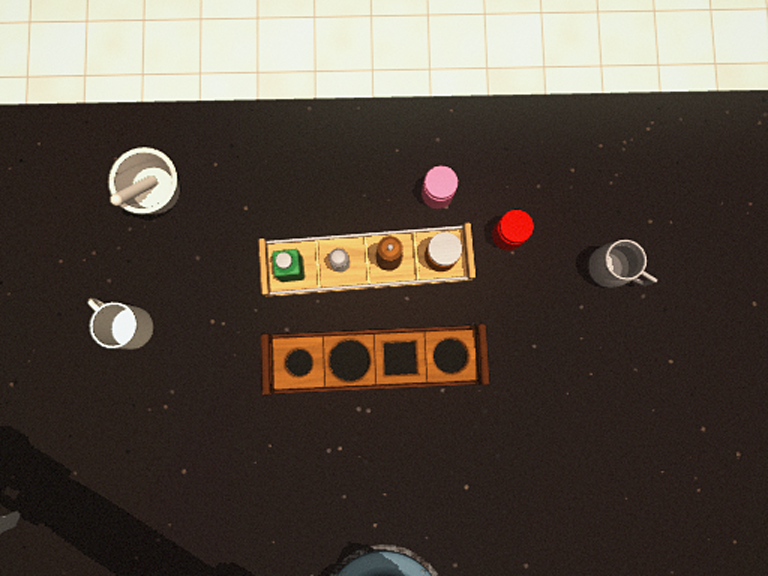

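The top view shows oil (288,263), salt (339,259), mill (389,250) and jam (444,250) in the pale rack. The caddy wells from the left are small (298,362), largest (349,360), square (400,357) and middle (450,355). The pink (440,187) and red (515,229) jars are decoys. Next I measure from both views and enlarge a crop to confirm.

```bash
cat > h.py <<'E'
from cell import ctrl
import cv2,numpy as np
np.set_printoptions(precision=4,suppress=True)
def cloud(n,p,d):
    c=ctrl.calibration(n);f=p.shape[0]/2/np.tan(np.radians(c["fov_y"]/2))
    v,u=np.mgrid[:p.shape[0],:p.shape[1]]
    P=np.stack([(u-c["cx"])/f*d,(v-c["cy"])/f*d,d],-1);T=np.array(c["pose"])
    return P@T[:3,:3].T+T[:3,3]
def proj(n,X):
    c=ctrl.calibration(n);T=np.array(c["pose"]);f=192/np.tan(np.radians(c["fov_y"]/2))
    q=(np.atleast_2d(X)-T[:3,3])@T[:3,:3];return np.c_[c["cx"]+f*q[:,0]/q[:,2],c["cy"]+f*q[:,1]/q[:,2]]
E
python3 - <<'E'
from h import *
W={}
for n in("top","scene"):
    z=np.load(n+"0.npz");p,d=z["p"],z["d"];W[n]=w=cloud(n,p,d)
    print(n,"counter z",np.median(w[...,2][(abs(w[...,0]-.5)<.3)&(abs(w[...,1])<.25)&(w[...,2]<.02)]))
z=np.load("top0.npz")
p=z["p"];w=W["top"]
print("objects: top-view tall pts")
for nm,(u,v) in dict(oil=(288,263),salt=(339,259),mill=(389,250),jam=(444,250)).items():
    u,v=u/1.5,v/1.5;b=w[int(v)-14:int(v)+15,int(u)-14:int(u)+15].reshape(-1,3)
    for t in("top","scene"):
        q=W[t].reshape(-1,3)
        c0=np.median(b[b[:,2]>.07],0)
        q=q[(np.hypot(q[:,0]-c0[0],q[:,1]-c0[1])<.045)&(q[:,2]>.065)&(q[:,2]<.16)]
        zt=np.percentile(q[:,2],97);k=q[q[:,2]>zt-.012]
        print(nm,t,len(q),"ztop",zt,"mean",q.mean(0),"cap mid",(k.min(0)+k.max(0))/2,"ext",np.ptp(q,axis=0))
dark=(p.max(-1)<40).astype(np.uint8)
print("wells")
for nm,(u,v) in dict(salt=(298,362),jam=(349,360),oil=(400,357),mill=(450,355)).items():
    u,v=int(u/1.5),int(v/1.5);m=np.zeros_like(dark);m[v-16:v+17,u-16:u+17]=dark[v-16:v+17,u-16:u+17]
    k,l,s,c=cv2.connectedComponentsWithStats(m);i=l[v,u];q=w[l==i]
    r=w[v-16:v+17,u-16:u+17].reshape(-1,3)
    print(nm,s[i],c[i],"z floor",np.median(q[:,2]),"mean",q.mean(0),"blocktop",np.median(r[r[:,2]>.03][:,2]))
cv2.imwrite("pics/top_c.png",cv2.resize(p[140:265,170:330],(768,600),interpolation=cv2.INTER_CUBIC))
q=np.load("scene0.npz")["p"];cv2.imwrite("pics/sc_c.png",cv2.resize(q[125:250,150:340],(798,525),interpolation=cv2.INTER_CUBIC))
E
```

```text
top counter z 0.001042422034071122
scene counter z 0.0010892745963309025
objects: top-view tall pts
oil top 343 ztop 0.12983468357835562 mean [0.6169 0.1537 0.1056] cap mid [0.6202 0.1562 0.1264] ext [0.0482 0.0491 0.0686]
oil scene 376 ztop 0.12837277127867364 mean [0.6329 0.1579 0.0989] cap mid [0.6214 0.1599 0.1237] ext [0.0492 0.0486 0.0656]
salt top 142 ztop 0.09253121363767555 mean [0.6279 0.0649 0.0853] cap mid [0.6293 0.0664 0.0877] ext [0.0343 0.0346 0.0294]
salt scene 135 ztop 0.09212538938909082 mean [0.6389 0.0676 0.0814] cap mid [0.6315 0.067  0.0876] ext [0.0367 0.0321 0.0298]
mill top 245 ztop 0.1348207066525573 mean [ 0.6357 -0.0253  0.1196] cap mid [ 0.6377 -0.0261  0.1303] ext [0.0427 0.0415 0.0725]
mill scene 297 ztop 0.1303286233482712 mean [ 0.6498 -0.0222  0.1053] cap mid [ 0.643  -0.0227  0.1269] ext [0.0382 0.0428 0.0703]
jam top 446 ztop 0.10193280088621448 mean [ 0.6369 -0.1213  0.0952] cap mid [ 0.639  -0.1229  0.0977] ext [0.0581 0.0588 0.039 ]
jam scene 407 ztop 0.09993758913414941 mean [ 0.6507 -0.1188  0.0905] cap mid [ 0.6424 -0.1201  0.095 ] ext [0.063  0.0592 0.0369]
wells
salt [191 233  17  17 183] [198.9727 241.623 ] z floor 0.019074117947715408 mean [0.4456 0.1445 0.0192] blocktop 0.040260737873073715
jam [     0      0    512    384 196252] [255.5415 191.4103] z floor 0.0001581969556140317 mean [ 0.6532 -0.0161 -0.117 ] blocktop 0.04021938201467479
oil [256 228  21  22 273] [265.6484 239.3516] z floor 0.018903169808859532 mean [ 0.4477 -0.0392  0.019 ] blocktop 0.04014824008376883
mill [289 226  22  22 277] [299.4801 237.2708] z floor 0.019144109592125202 mean [ 0.4513 -0.132   0.0237] blocktop 0.04058634309465692
```

View pics/top_c.png

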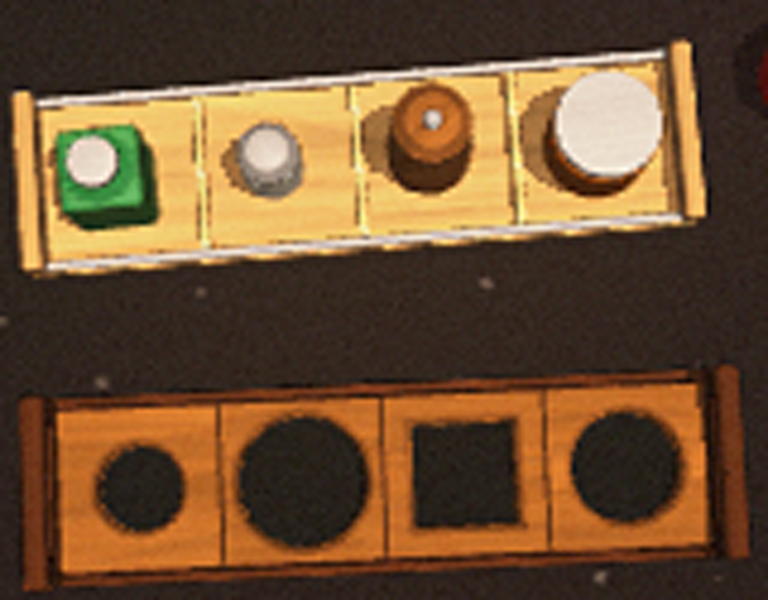

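View pics/sc_c.png

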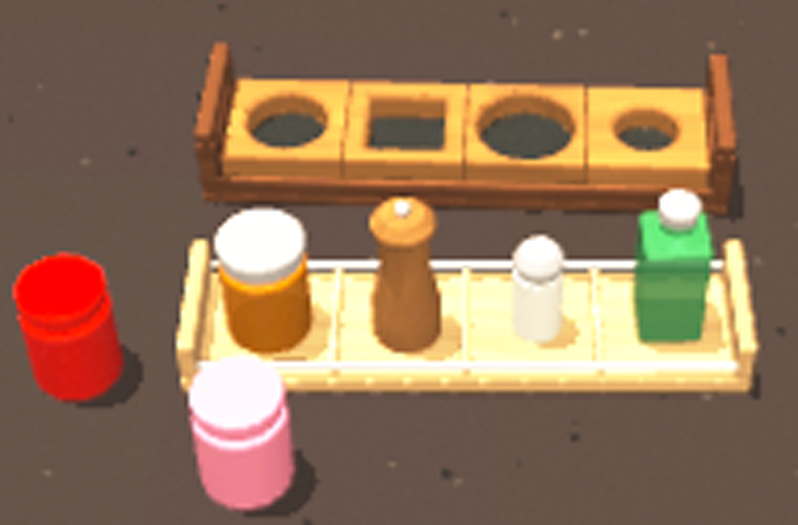

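The crops confirm it: amber jam with the white lid stands in the rack's right bay, (608,122) in the top crop, while pink and red stand outside the rack. Wells in the top crop are small (140,488), largest (303,482), square (466,475) and middle (627,466). Next, precise fits.

```bash
python3 - <<'E'
from h import *
z=np.load("top0.npz");p,w=z["p"],cloud("top",z["p"],z["d"])
zs=np.load("scene0.npz");ws=cloud("scene",zs["p"],zs["d"])
def rect(q,t):
    (c,s,a)=cv2.minAreaRect((q[:,:2]*1000).astype(np.float32));print(t,len(q),"c",c,"size",s,"ang",a)
inb=(abs(w[...,0]-.447)<.07)&(abs(w[...,1])<.24)
for n,W in(("top",w),("scene",ws)):
    m=(abs(W[...,0]-.447)<.075)&(abs(W[...,1])<.24)&(W[...,2]>.033)&(W[...,2]<.048);rect(W[m],n+" blocktops")
    m=(abs(W[...,0]-.63)<.09)&(abs(W[...,1]-.02)<.27)&(W[...,2]>.02)&(W[...,2]<.052);
    rect(W[m],n+" rack")
    o=(np.hypot(W[...,0]-.62,W[...,1]-.157)<.045)&(W[...,2]>.092)&(W[...,2]<.106);rect(W[o],n+" oil top")
# end faces: caddy end boards
m=(abs(w[...,0]-.447)<.075)&(abs(w[...,1])<.24)&(w[...,2]>.055)&(w[...,2]<.08)
q=w[m];rect(q[q[:,1]>0],"boardL");rect(q[q[:,1]<0],"boardR")
m=(abs(w[...,0]-.63)<.08)&(w[...,2]>.038)&(w[...,2]<.052);q=w[m]
rect(q[(q[:,1]>.185)&(q[:,1]<.24)],"rackL");rect(q[(q[:,1]<-.15)&(q[:,1]>-.2)],"rackR")
# wells: subpixel contours on upsampled dark mask, rim at block-top plane z=.040
c=ctrl.calibration("top");T=np.array(c["pose"]);f=192/np.tan(np.radians(c["fov_y"]/2))
big=cv2.GaussianBlur(cv2.resize(p[140:265,170:330],None,fx=8,fy=8,interpolation=cv2.INTER_CUBIC),(0,0),4)
dk=(big[...,2]<90).astype(np.uint8)
for nm,(u,v) in dict(salt=(140,488),jam=(303,482),oil=(466,475),mill=(627,466)).items():
    u,v=int(u/4.8*8),int(v/4.8*8);k,l,s,ce=cv2.connectedComponentsWithStats(dk);i=l[v,u]
    cu,cv=ce[i][0]/8+170-.5+.0625,ce[i][1]/8+140-.5+.0625
    r=T[:3,:3]@np.array([(cu-c["cx"])/f,(cv-c["cy"])/f,1])
    print(nm,"area-px",s[i][4]/64,"size mm",s[i][2:4]/8*1.225/f*1000,"z.04:",(T[:3,3]+r*(.04-T[2,3])/r[2])[:2],"z.018:",(T[:3,3]+r*(.018-T[2,3])/r[2])[:2])
E
```

```text
top blocktops 2749 c (448.62274169921875, 5.3170928955078125) size (99.91206359863281, 378.97509765625) ang 1.966015338897705
top rack 1342 c (635.45654296875, -19.018081665039062) size (104.35128021240234, 462.031494140625) ang 3.398939847946167
top oil top 190 c (620.2807006835938, 156.76303100585938) size (46.23736572265625, 46.04505920410156) ang 5.442209720611572
scene blocktops 1604 c (453.1758117675781, 8.13775634765625) size (106.99658203125, 398.1430358886719) ang 1.2821145057678223
scene rack 1414 c (640.0043334960938, -19.98077392578125) size (112.78325653076172, 470.15484619140625) ang 4.6805596351623535
scene oil top 151 c (623.33251953125, 158.86227416992188) size (47.70356369018555, 45.87948989868164) ang 5.911766052246094
boardL 233 c (445.7462463378906, 197.83253479003906) size (105.83898162841797, 14.683453559875488) ang 1.1557092666625977
boardR 231 c (453.6089782714844, -187.6119842529297) size (106.47018432617188, 14.275581359863281) ang 1.2845624685287476
rackL 172 c (622.0523681640625, 205.00265502929688) size (102.80284118652344, 12.786296844482422) ang 3.6327219009399414
rackR 171 c (644.6478271484375, -173.55206298828125) size (104.3266830444336, 12.839655876159668) ang 3.143397331237793
salt area-px 246.421875 size mm [49.4246 48.402 ] z.04: [0.4461 0.1421] z.018: [0.4462 0.1446]
jam area-px 584.1875 size mm [73.9664 74.6481] z.04: [0.4478 0.0508] z.018: [0.4479 0.0517]
oil area-px 459.59375 size mm [61.0138 61.6955] z.04: [ 0.4498 -0.0406] z.018: [ 0.4499 -0.0413]
mill area-px 412.4375 size mm [62.7181 63.0589] z.04: [ 0.4522 -0.1319] z.018: [ 0.4524 -0.1343]
```

```bash
cat >> h.py <<'E'
from scipy.spatial.transform import Rotation as R
def go(x,y,z,yaw,q=None):
    """TCP target, tool y axis at angle yaw, pointing down -> tool-axes shift and rotvec from measured pose"""
    o=ctrl.get_obs();A=R.from_quat(o["ee_rot"])
    B=R.from_matrix(np.array([[-np.sin(yaw),np.cos(yaw),0],[np.cos(yaw),np.sin(yaw),0],[0,0,-1]]))
    d=A.inv().apply(np.array([x,y,z])-o["tool_pos"]);print("shift",np.round(d,4),"n",round(np.linalg.norm(d)/.0417,1),"rot",np.round((A.inv()*B).as_rotvec(),4),"t",o["time"],"F",np.round(o["ft_force"],1),"open",np.round(o["opening"],4),"grip",np.round(o["grip_force"],1))
E
python3 -c "
from h import *
go(.6304,.0667,.2045,.06)"
```

```text
shift [-0.5608 -0.3538  0.0004] n 15.9 rot [-0.0017  0.0007  1.1309] t 0.1 F [ 0.1 -0.2 -0.5] open 0.094 grip 0.0
```

Careful with the scale: turns go in shares of pi rad. That gives: 1.131 rad / 3.1416 = 0.36.

>>> run_rows([
  {"finger_gap": 0.094,"trans": [-0.14,-0.088,0],"rotvec": [0,0,0.0891]},
  {"finger_gap": 0.094,"trans": [-0.28,-0.177,0],"rotvec": [0,0,0.1783]},
  {"finger_gap": 0.094,"trans": [-0.28,-0.177,0],"rotvec": [0,0,0.1783]},
  {"finger_gap": 0.094,"trans": [-0.28,-0.177,0],"rotvec": [0,0,0.1783]},
  {"finger_gap": 0.094,"trans": [-0.28,-0.177,0],"rotvec": [0,0,0.1783]},
  {"finger_gap": 0.094,"trans": [-0.28,-0.177,0],"rotvec": [0,0,0.1783]},
  {"finger_gap": 0.094,"trans": [-0.28,-0.177,0],"rotvec": [0,0,0.1783]},
  {"finger_gap": 0.094,"trans": [-0.28,-0.177,0],"rotvec": [0,0,0.1783]},
  {"finger_gap": 0.094,"trans": [-0.42,-0.265,0],"rotvec": [0,0,0.2865]},
  {"finger_gap": 0.094,"trans": [-0.42,-0.265,0],"rotvec": [0,0,0.2865]},
  {"finger_gap": 0.094,"trans": [-0.42,-0.265,0],"rotvec": [0,0,0.2865]},
  {"finger_gap": 0.094,"trans": [-0.42,-0.265,0],"rotvec": [0,0,0.2865]},
  {"finger_gap": 0.094,"trans": [-0.561,-0.354,0],"rotvec": [0,0,0.36]},
  {"finger_gap": 0.094,"trans": [-0.561,-0.354,0],"rotvec": [0,0,0.36]},
  {"finger_gap": 0.094,"trans": [-0.561,-0.354,0],"rotvec": [0,0,0.36]},
  {"finger_gap": 0.094,"trans": [-0.561,-0.354,0],"rotvec": [0,0,0.36]},
  {"finger_gap": 0.094,"trans": [-0.561,-0.354,0],"rotvec": [0,0,0.36]},
  {"finger_gap": 0.094,"trans": [-0.561,-0.354,0],"rotvec": [0,0,0.36]},
])

```text
time: 1.6
tool_pos: [0.6312, 0.065, 0.2046]
ee_rot: [0.687, 0.727, -0.0, -0.001]
ft_force: [-0.1, 0.1, -0.3]
opening: 0.0939
grip_force: 0.0
```

```bash
python3 - <<'E'
from h import *
go(.6304,.0667,.0435,.06)
for n in("scene","top"):
    p,d=ctrl.capture(n);u,v=proj(n,[.63,.0667,.12])[0].astype(int);cv2.imwrite(f"pics/{n}1.png",cv2.resize(p[v-60:v+60,u-70:u+70],(700,600),interpolation=cv2.INTER_CUBIC))
E
```

```text
shift [ 0.0016 -0.0005  0.1611] n 3.9 rot [-0.0014 -0.0004 -0.0033] t 1.6 F [-0.1  0.1 -0.3] open 0.0939 grip 0.0
```

View pics/scene1.png

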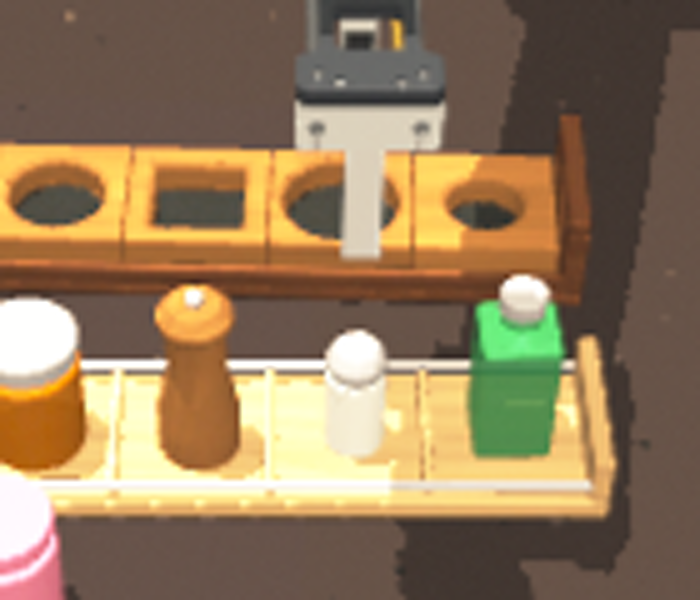

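The fingers hang above the salt shaker: finger column at u≈361, shaker at u≈356 in this crop, about 1 mm off. Descend and grip.

>>> run_rows([
  {"finger_gap": 0.094,"trans": [0.001,0,0.04]},
  {"finger_gap": 0.094,"trans": [0.001,0,0.08]},
  {"finger_gap": 0.094,"trans": [0.001,0,0.12]},
  {"finger_gap": 0.094,"trans": [0.001,0,0.14]},
  {"finger_gap": 0.094,"trans": [0.001,0,0.161]},
  {"finger_gap": 0.094,"trans": [0.001,0,0.161]},
  {"finger_gap": 0.094,"trans": [0.001,0,0.161]},
  {"finger_gap": 0.03,"trans": [0.001,0,0.161]},
  {"finger_gap": 0.03,"trans": [0.001,0,0.161]},
  {"finger_gap": 0.03,"trans": [0.001,0,0.161]},
  {"finger_gap": 0.03,"trans": [0.001,0,0.161]},
  {"finger_gap": 0.03,"trans": [0.001,0,0.161]},
  {"finger_gap": 0.03,"trans": [0.001,0,0.161]},
  {"finger_gap": 0.03,"trans": [0.001,0,0.161]},
  {"finger_gap": 0.03,"trans": [0.001,0,0.161]},
  {"finger_gap": 0.03,"trans": [0.001,0,0.161]},
])

```text
time: 3.03
tool_pos: [0.6306, 0.0679, 0.0444]
ee_rot: [0.686, 0.728, -0.0, -0.0]
ft_force: [-0.3, -0.5, 0.2]
opening: 0.0374
grip_force: 0.0
```

```bash
python3 -c "
from h import *
go(.447,.144,.200,.02)"
```

```text
shift [ 0.087  -0.1788 -0.1556] n 6.1 rot [-0.0002 -0.      0.0399] t 3.0333 F [-0.3 -0.5  0.2] open 0.0374 grip 0.0
```

Not fully shut yet; a few more closing rows, target smaller, then lift.

>>> run_rows([
  {"finger_gap": 0.02},
  {"finger_gap": 0.02},
  {"finger_gap": 0.02},
  {"finger_gap": 0.02},
  {"finger_gap": 0.02},
  {"finger_gap": 0.02,"trans": [0,0,-0.01]},
  {"finger_gap": 0.02,"trans": [0,0,-0.03]},
])

```text
time: 3.62
tool_pos: [0.6282, 0.0681, 0.0721]
ee_rot: [0.686, 0.728, -0.002, -0.002]
ft_force: [-0.5, 0.2, -1.4]
opening: 0.0351
grip_force: 30.0
```

```bash
python3 -c "
from h import *
go(.447,.144,.200,.02)"
```

```text
shift [ 0.0868 -0.1772 -0.1267] n 5.6 rot [-0.0062 -0.0007  0.0399] t 3.6167 F [-0.5  0.2 -1.4] open 0.0351 grip 30.0
```

Converted, 0.04 rad / 3.1416 = 0.0127.

>>> run_rows([
  {"finger_gap": 0.02,"trans": [0,0,-0.03]},
  {"finger_gap": 0.02,"trans": [0,0,-0.06]},
  {"finger_gap": 0.02,"trans": [0,0,-0.09]},
  {"finger_gap": 0.02,"trans": [0.01,-0.02,-0.1],"rotvec": [0,0,0.0032]},
  {"finger_gap": 0.02,"trans": [0.025,-0.05,-0.1],"rotvec": [0,0,0.0064]},
  {"finger_gap": 0.02,"trans": [0.04,-0.08,-0.1],"rotvec": [0,0,0.0095]},
  {"finger_gap": 0.02,"trans": [0.055,-0.11,-0.1],"rotvec": [0,0,0.0127]},
  {"finger_gap": 0.02,"trans": [0.07,-0.14,-0.1],"rotvec": [0,0,0.0127]},
  {"finger_gap": 0.02,"trans": [0.08,-0.16,-0.1],"rotvec": [0,0,0.0127]},
  {"finger_gap": 0.02,"trans": [0.086,-0.178,-0.1],"rotvec": [0,0,0.0127]},
  {"finger_gap": 0.02,"trans": [0.086,-0.178,-0.1],"rotvec": [0,0,0.0127]},
  {"finger_gap": 0.02,"trans": [0.086,-0.178,-0.1],"rotvec": [0,0,0.0127]},
  {"finger_gap": 0.02,"trans": [0.086,-0.178,-0.1],"rotvec": [0,0,0.0127]},
])

```text
time: 4.7
tool_pos: [0.4487, 0.1429, 0.1751]
ee_rot: [0.7, 0.714, 0.0, 0.001]
ft_force: [0.5, -0.4, -0.5]
opening: 0.0353
grip_force: 30.0
```

```bash
python3 - <<'E'
from h import *
go(.447,.144,.050,.02)
p,d=ctrl.capture("scene");u,v=proj("scene",[.45,.144,.1])[0].astype(int);cv2.imwrite("pics/s2.png",cv2.resize(p[v-50:v+50,u-70:u+70],(798,570),interpolation=cv2.INTER_CUBIC))
w=cloud("scene",p,d)
m=(np.hypot(w[...,0]-.45,w[...,1]-.144)<.05)&(w[...,2]>.08)&(w[...,2]<.24)&(p.min(-1)>130)
q=w[m];print(len(q),q.min(0),q.max(0))
E
```

```text
shift [ 0.0011 -0.0019  0.1251] n 3.0 rot [ 0.0014  0.0001 -0.0002] t 4.7 F [ 0.5 -0.4 -0.5] open 0.0353 grip 30.0
266 [0.4482 0.1251 0.1419] [0.4838 0.1601 0.2373]
```

View pics/s2.png

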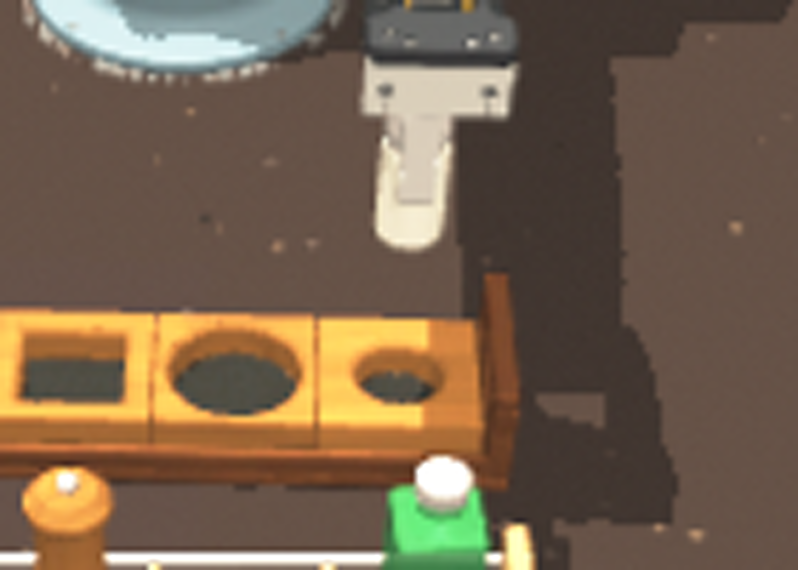

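The salt shaker is held upright: bottom at (410,245), z≈0.142, centre y≈0.143, with the small well at (399,375). Lower it.

>>> run_rows([
  {"finger_gap": 0.02,"trans": [0.001,-0.002,0.03]},
  {"finger_gap": 0.02,"trans": [0.001,-0.002,0.06]},
  {"finger_gap": 0.02,"trans": [0.001,-0.002,0.085]},
  {"finger_gap": 0.02,"trans": [0.001,-0.002,0.1]},
  {"finger_gap": 0.02,"trans": [0.001,-0.002,0.11]},
  {"finger_gap": 0.02,"trans": [0.001,-0.002,0.118]},
  {"finger_gap": 0.02,"trans": [0.001,-0.002,0.122]},
  {"finger_gap": 0.02,"trans": [0.001,-0.002,0.122]},
  {"finger_gap": 0.02,"trans": [0.001,-0.002,0.122]},
])

```text
time: 5.5
tool_pos: [0.4467, 0.1441, 0.0532]
ee_rot: [0.7, 0.714, 0.001, 0.0]
ft_force: [-0.0, 0.7, -2.0]
opening: 0.0349
grip_force: 30.0
```

>>> run_rows([
  {"finger_gap": 0.02,"trans": [0,0,0.001]},
  {"finger_gap": 0.02,"trans": [0,0,0.002]},
  {"finger_gap": 0.02,"trans": [0,0,0.002]},
])

```text
time: 5.75
tool_pos: [0.4462, 0.1441, 0.0509]
ee_rot: [0.7, 0.714, 0.0, 0.0]
ft_force: [0.0, -0.1, -1.4]
opening: 0.0354
grip_force: 30.0
```

>>> run_rows([
  {"finger_gap": 0.02,"trans": [0,0,0.0007]},
  {"finger_gap": 0.02,"trans": [0,0,0.0007]},
])

```text
time: 5.92
tool_pos: [0.4462, 0.1441, 0.0503]
ee_rot: [0.7, 0.714, 0.0, 0.0]
ft_force: [-1.5, -0.3, 2.5]
opening: 0.0349
grip_force: 30.0
```

>>> run_rows([
  {"finger_gap": 0.02,"trans": [0,0,0.0007]},
  {"finger_gap": 0.02,"trans": [0,0,0.0007]},
])

```text
time: 6.08
tool_pos: [0.4463, 0.1442, 0.0503]
ee_rot: [0.7, 0.714, 0.0, 0.0]
ft_force: [-3.9, -0.0, 8.5]
opening: 0.0351
grip_force: 30.0
```

>>> run_rows([
  {"finger_gap": 0.06},
  {"finger_gap": 0.06},
  {"finger_gap": 0.06},
  {"finger_gap": 0.06},
  {"finger_gap": 0.06},
  {"finger_gap": 0.08,"trans": [0,0,-0.01]},
  {"finger_gap": 0.08,"trans": [0,0,-0.03]},
  {"finger_gap": 0.094,"trans": [0,0,-0.06]},
  {"finger_gap": 0.094,"trans": [0,0,-0.1]},
  {"finger_gap": 0.094,"trans": [0,0,-0.14]},
  {"finger_gap": 0.094,"trans": [0,0,-0.14]},
  {"finger_gap": 0.094,"trans": [0,0,-0.14]},
])

```text
time: 7.08
tool_pos: [0.4478, 0.1443, 0.1926]
ee_rot: [0.7, 0.714, 0.003, 0.002]
ft_force: [-0.6, -0.6, -0.1]
opening: 0.0941
grip_force: 0.0
```

```bash
python3 -c "
from h import *
go(.6403,-.0244,.19,.06)"
```

```text
shift [-0.1725  0.1891  0.0039] n 6.1 rot [ 0.0069 -0.0002 -0.0399] t 7.0833 F [-0.6 -0.6 -0.1] open 0.0941 grip 0.0
```

Converted, -0.04 rad / 3.1416 = -0.0127.

>>> run_rows([
  {"finger_gap": 0.094,"trans": [-0.029,0.031,0],"rotvec": [0,0,-0.0032]},
  {"finger_gap": 0.094,"trans": [-0.058,0.063,0],"rotvec": [0,0,-0.0064]},
  {"finger_gap": 0.094,"trans": [-0.086,0.094,0],"rotvec": [0,0,-0.0095]},
  {"finger_gap": 0.094,"trans": [-0.115,0.126,0],"rotvec": [0,0,-0.0127]},
  {"finger_gap": 0.094,"trans": [-0.144,0.157,0],"rotvec": [0,0,-0.0127]},
  {"finger_gap": 0.094,"trans": [-0.16,0.175,0],"rotvec": [0,0,-0.0127]},
  {"finger_gap": 0.094,"trans": [-0.1725,0.189,0],"rotvec": [0,0,-0.0127]},
  {"finger_gap": 0.094,"trans": [-0.1725,0.189,0],"rotvec": [0,0,-0.0127]},
  {"finger_gap": 0.094,"trans": [-0.1725,0.189,0],"rotvec": [0,0,-0.0127]},
  {"finger_gap": 0.094,"trans": [-0.1725,0.189,0],"rotvec": [0,0,-0.0127]},
])

```text
time: 7.92
tool_pos: [0.6369, -0.0238, 0.1877]
ee_rot: [0.685, 0.728, -0.001, -0.001]
ft_force: [-0.1, -0.3, 0.4]
opening: 0.0944
grip_force: 0.0
```

```bash
python3 - <<'E'
from h import *
go(.6403,-.0244,.073,.06)
p,d=ctrl.capture("scene");u,v=proj("scene",[.52,.05,.08])[0].astype(int);cv2.imwrite("pics/s3.png",cv2.resize(p[v-60:v+60,u-80:u+80],(800,600),interpolation=cv2.INTER_CUBIC))
E
```

```text
shift [-0.0009  0.0036  0.1147] n 2.8 rot [-0.0027 -0.0009  0.0004] t 7.9167 F [-0.1 -0.3  0.4] open 0.0944 grip 0.0
```

View pics/s3.png

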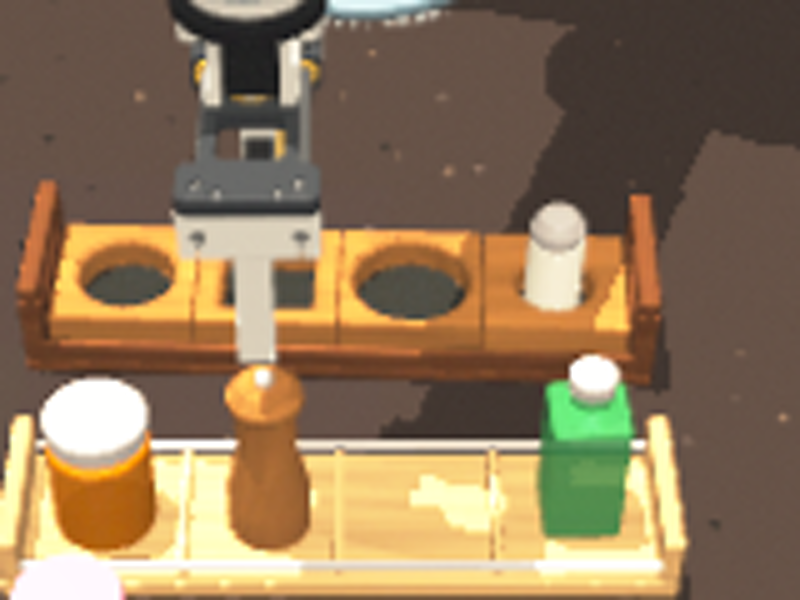

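Salt sits upright in the smallest well (553,265); the finger (257,350) lines up with the mill (263,380). Descend and grip.

>>> run_rows([
  {"finger_gap": 0.094,"trans": [0,0.002,0.03]},
  {"finger_gap": 0.094,"trans": [0,0.002,0.07]},
  {"finger_gap": 0.094,"trans": [0,0.002,0.095]},
  {"finger_gap": 0.094,"trans": [0,0.002,0.1145]},
  {"finger_gap": 0.094,"trans": [0,0.002,0.1145]},
  {"finger_gap": 0.02,"trans": [0,0.002,0.1145]},
  {"finger_gap": 0.02,"trans": [0,0.002,0.1145]},
  {"finger_gap": 0.02,"trans": [0,0.002,0.1145]},
  {"finger_gap": 0.02,"trans": [0,0.002,0.1145]},
  {"finger_gap": 0.02,"trans": [0,0.002,0.1145]},
  {"finger_gap": 0.02,"trans": [0,0.002,0.1145]},
  {"finger_gap": 0.02,"trans": [0,0.002,0.1145]},
  {"finger_gap": 0.02,"trans": [0,0.002,0.1145]},
  {"finger_gap": 0.02,"trans": [0,0.002,0.1145]},
  {"finger_gap": 0.02,"trans": [0,0.002,0.1145]},
  {"finger_gap": 0.02,"trans": [0,0.002,0.1145]},
  {"finger_gap": 0.02,"trans": [0,0.002,0.1145]},
  {"finger_gap": 0.02,"trans": [0,0.002,0.1145]},
  {"finger_gap": 0.02,"trans": [0,0.002,0.1145]},
])

```text
time: 9.55
tool_pos: [0.6403, -0.0245, 0.0747]
ee_rot: [0.686, 0.728, -0.0, 0.0]
ft_force: [-1.8, 0.1, 1.9]
opening: 0.0421
grip_force: 30.0
```

```bash
python3 -c "
from h import *
go(.453,-.132,.233,.02)"
```

```text
shift [-0.096  -0.1934 -0.1583] n 6.4 rot [-0.      0.0001  0.04  ] t 9.55 F [-1.8  0.1  1.9] open 0.0421 grip 30.0
```

Opening 42 mm rather than the expected 36 mm waist, so look before lifting.

```bash
python3 - <<'E'
from h import *
o=ctrl.get_obs();print(o["opening"],o["grip_force"],o["wrist_torque"])
I=[]
for n in("scene","top"):
    p,d=ctrl.capture(n);u,v=proj(n,[.64,-.0244,.09])[0].astype(int);I.append(cv2.resize(p[v-40:v+35,u-25:u+25],(400,600),interpolation=cv2.INTER_CUBIC))
cv2.imwrite("pics/s4.png",np.hstack(I))
E
```

```text
0.04213759991591489 30.000329457689077 [-0.0602  0.3184  0.0408]
```

View pics/s4.png

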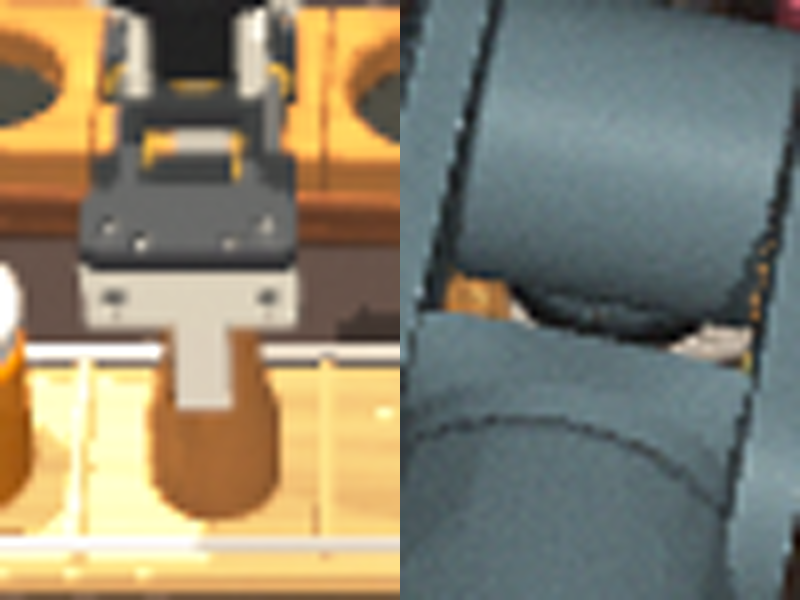

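```bash
python3 - <<'E'
from h import *
z=np.load("scene0.npz");p=z["p"].astype(int);w=cloud("scene",z["p"],z["d"]);c=ctrl.calibration("scene")
f=192/np.tan(np.radians(c["fov_y"]/2))
for v in range(168,210):
    s=p[v,236:258]; m=(s[:,2]-s[:,0]>45)&(s[:,2]<190)&(s[:,1]<120)
    i=np.where(m)[0]
    if len(i)>3: print(v,i.min()+236,i.max()+236,"w mm",round((len(i))*z["d"][v,247]/f*1000,1),"z",np.round(w[v,247],4))
E
```

```text
169 236 257 w mm 69.8 z [ 0.5048 -0.0322  0.0219]
170 236 257 w mm 70.1 z [ 0.5024 -0.0325  0.0153]
171 236 257 w mm 70.1 z [ 0.5043 -0.0324  0.0127]
172 236 257 w mm 44.8 z [ 0.6242 -0.0198  0.124 ]
173 236 257 w mm 33.5 z [ 0.6293 -0.0193  0.125 ]
182 239 252 w mm 13.8 z [ 0.6583 -0.017   0.1187]
183 240 252 w mm 27.6 z [ 0.6589 -0.0171  0.1154]
184 240 252 w mm 36.1 z [ 0.6556 -0.0175  0.108 ]
185 240 252 w mm 36.2 z [ 0.6546 -0.0177  0.103 ]
186 240 252 w mm 36.2 z [ 0.6571 -0.0176  0.1016]
187 241 251 w mm 30.7 z [ 0.6563 -0.0177  0.0969]
188 241 251 w mm 30.7 z [ 0.6586 -0.0176  0.0952]
189 239 252 w mm 39.3 z [ 0.6573 -0.0178  0.0898]
190 240 252 w mm 36.6 z [ 0.6556 -0.0181  0.084 ]
191 241 252 w mm 33.9 z [ 0.6547 -0.0183  0.0789]
192 240 253 w mm 39.7 z [ 0.6534 -0.0185  0.0734]
193 240 253 w mm 39.6 z [ 0.658  -0.0181  0.0741]
194 240 253 w mm 39.8 z [ 0.6553 -0.0185  0.0671]
195 239 254 w mm 45.6 z [ 0.6566 -0.0185  0.0643]
196 239 254 w mm 45.7 z [ 0.6572 -0.0185  0.0608]
197 239 254 w mm 45.7 z [ 0.6582 -0.0185  0.0577]
198 240 254 w mm 43.0 z [ 0.6585 -0.0186  0.0538]
199 240 254 w mm 42.9 z [ 0.6614 -0.0184  0.0527]
200 240 254 w mm 43.1 z [ 0.6605 -0.0186  0.0475]
201 239 254 w mm 45.8 z [ 0.6645 -0.0182  0.0477]
202 240 254 w mm 43.0 z [ 0.6652 -0.0183  0.0441]
203 240 254 w mm 43.4 z [ 0.6605 -0.0189  0.0345]
204 240 254 w mm 43.4 z [ 0.6634 -0.0187  0.0335]
205 241 253 w mm 37.7 z [ 0.6628 -0.0188  0.0284]
206 241 252 w mm 34.8 z [ 0.6648 -0.0187  0.0263]
207 242 251 w mm 29.1 z [ 0.6643 -0.0189  0.0214]
208 244 248 w mm 14.7 z [ 0.6587 -0.0196  0.0106]
```

The waist spans z≈0.075–0.105 and the mill's axis is at x≈0.638, so I gripped about 2 mm too far out with the tips right at the flare. Reopen, shift, and regrip slightly higher.

>>> run_rows([
  {"finger_gap": 0.07},
  {"finger_gap": 0.07},
  {"finger_gap": 0.07},
  {"finger_gap": 0.07},
  {"finger_gap": 0.07,"trans": [0.001,-0.002,-0.003]},
  {"finger_gap": 0.07,"trans": [0.001,-0.002,-0.003]},
  {"finger_gap": 0.07,"trans": [0.001,-0.002,-0.003]},
  {"finger_gap": 0.02,"trans": [0.001,-0.002,-0.003]},
  {"finger_gap": 0.02,"trans": [0.001,-0.002,-0.003]},
  {"finger_gap": 0.02,"trans": [0.001,-0.002,-0.003]},
  {"finger_gap": 0.02,"trans": [0.001,-0.002,-0.003]},
  {"finger_gap": 0.02,"trans": [0.001,-0.002,-0.003]},
  {"finger_gap": 0.02,"trans": [0.001,-0.002,-0.003]},
  {"finger_gap": 0.02,"trans": [0.001,-0.002,-0.003]},
  {"finger_gap": 0.02,"trans": [0.001,-0.002,-0.003]},
  {"finger_gap": 0.02,"trans": [0.001,-0.002,-0.003]},
  {"finger_gap": 0.02,"trans": [0.001,-0.002,-0.003]},
  {"finger_gap": 0.02,"trans": [0.001,-0.002,-0.003]},
])

```text
time: 11.15
tool_pos: [0.6382, -0.0236, 0.0775]
ee_rot: [0.686, 0.728, 0.0, 0.0]
ft_force: [0.3, 1.0, -0.2]
opening: 0.0423
grip_force: 30.0
```

Same 42 mm at a different height with steady force, so the grip is on the real contact shape. Test lift.

>>> run_rows([
  {"finger_gap": 0.02,"trans": [0,0,-0.005]},
  {"finger_gap": 0.02,"trans": [0,0,-0.015]},
  {"finger_gap": 0.02,"trans": [0,0,-0.03]},
  {"finger_gap": 0.02,"trans": [0,0,-0.05]},
  {"finger_gap": 0.02,"trans": [0,0,-0.07]},
  {"finger_gap": 0.02,"trans": [0,0,-0.07]},
  {"finger_gap": 0.02,"trans": [0,0,-0.07]},
])

```text
time: 11.73
tool_pos: [0.639, -0.0238, 0.1491]
ee_rot: [0.686, 0.728, 0.001, 0.001]
ft_force: [-0.6, 0.1, -2.6]
opening: 0.0419
grip_force: 30.0
```

```bash
python3 - <<'E'
from h import *
o=ctrl.get_obs();print(o["opening"],o["grip_force"],o["wrist_torque"],o["ft_force"])
I=[]
p,d=ctrl.capture("scene");u,v=proj("scene",[.64,-.0244,.14])[0].astype(int);cv2.imwrite("pics/s5.png",cv2.resize(p[v-45:v+45,u-40:u+40],(533,600),interpolation=cv2.INTER_CUBIC))
E
```

```text
0.041896407123624406 29.99962373636663 [-0.0729  0.0908 -0.0131] [-0.5511  0.0954 -2.6384]
```

View pics/s5.png

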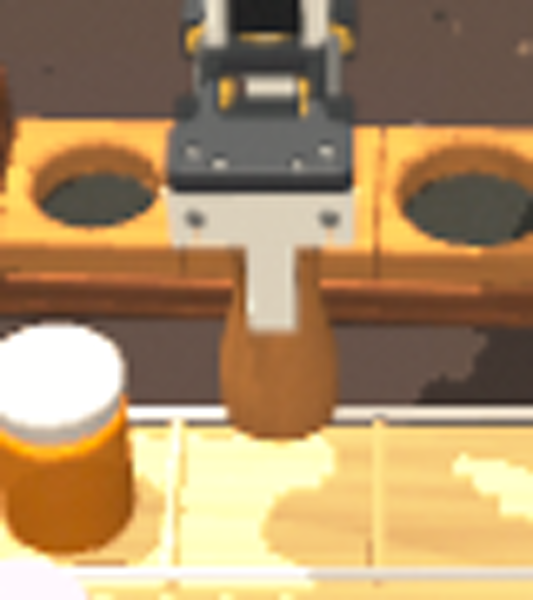

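Mill is held upright (bottom at 278,437) with the weight showing; carry on.

```bash
python3 -c "
from h import *
go(.453,-.1335,.195,.02)"
```

```text
shift [-0.0987 -0.1912 -0.0476] n 5.3 rot [-0.0003 -0.      0.04  ] t 11.7833 F [-0.  -0.5 -2.6] open 0.0422 grip 30.0
```

Converted, 0.04 rad / 3.1416 = 0.0127.

>>> run_rows([
  {"finger_gap": 0.02,"trans": [0,0,-0.02]},
  {"finger_gap": 0.02,"trans": [0,-0.01,-0.04]},
  {"finger_gap": 0.02,"trans": [-0.01,-0.03,-0.047],"rotvec": [0,0,0.0032]},
  {"finger_gap": 0.02,"trans": [-0.025,-0.06,-0.047],"rotvec": [0,0,0.0064]},
  {"finger_gap": 0.02,"trans": [-0.045,-0.09,-0.047],"rotvec": [0,0,0.0095]},
  {"finger_gap": 0.02,"trans": [-0.06,-0.12,-0.047],"rotvec": [0,0,0.0127]},
  {"finger_gap": 0.02,"trans": [-0.075,-0.15,-0.047],"rotvec": [0,0,0.0127]},
  {"finger_gap": 0.02,"trans": [-0.09,-0.175,-0.047],"rotvec": [0,0,0.0127]},
  {"finger_gap": 0.02,"trans": [-0.0985,-0.191,-0.047],"rotvec": [0,0,0.0127]},
  {"finger_gap": 0.02,"trans": [-0.0985,-0.191,-0.047],"rotvec": [0,0,0.0127]},
  {"finger_gap": 0.02,"trans": [-0.0985,-0.191,-0.047],"rotvec": [0,0,0.0127]},
  {"finger_gap": 0.02,"trans": [-0.0985,-0.191,-0.047],"rotvec": [0,0,0.0127]},
])

```text
time: 12.78
tool_pos: [0.4534, -0.133, 0.1937]
ee_rot: [0.7, 0.714, -0.0, -0.001]
ft_force: [-0.4, 0.3, -2.0]
opening: 0.0426
grip_force: 30.0
```

```bash
python3 - <<'E'
from h import *
go(.453,-.1335,.085,.02)
p,d=ctrl.capture("scene");w=cloud("scene",p,d);np.savez("s6",p=p,d=d)
m=(np.hypot(w[...,0]-.455,w[...,1]+.132)<.06)&(w[...,2]>.09)&(w[...,2]<.19)&(p[...,2].astype(int)-p[...,0]>35)
q=w[m];print(len(q),np.percentile(q,1,0),np.percentile(q,99,0))
E
```

```text
shift [-0.0006 -0.0003  0.1087] n 2.6 rot [-0.001  -0.001   0.0001] t 12.7833 F [-0.4  0.3 -2. ] open 0.0426 grip 30.0
267 [ 0.4535 -0.1552  0.1295] [ 0.4802 -0.1087  0.1889]
```

>>> run_rows([
  {"finger_gap": 0.02,"trans": [0,-0.001,0.03]},
  {"finger_gap": 0.02,"trans": [0,-0.001,0.06]},
  {"finger_gap": 0.02,"trans": [0,-0.001,0.08]},
  {"finger_gap": 0.02,"trans": [0,-0.001,0.095]},
  {"finger_gap": 0.02,"trans": [0,-0.001,0.103]},
  {"finger_gap": 0.02,"trans": [0,-0.001,0.107]},
  {"finger_gap": 0.02,"trans": [0,-0.001,0.107]},
  {"finger_gap": 0.02,"trans": [0,-0.001,0.107]},
])

```text
time: 13.5
tool_pos: [0.4533, -0.1336, 0.0883]
ee_rot: [0.7, 0.714, 0.0, 0.001]
ft_force: [0.2, 0.3, -1.6]
opening: 0.0424
grip_force: 30.0
```

>>> run_rows([
  {"finger_gap": 0.02,"trans": [0,0,0.001]},
  {"finger_gap": 0.02,"trans": [0,0,0.001]},
])

```text
time: 13.67
tool_pos: [0.4532, -0.1338, 0.0875]
ee_rot: [0.7, 0.714, 0.0, 0.001]
ft_force: [-0.3, -0.4, -3.1]
opening: 0.0421
grip_force: 30.0
```

>>> run_rows([
  {"finger_gap": 0.02,"trans": [0,0,0.001]},
  {"finger_gap": 0.02,"trans": [0,0,0.001]},
])

```text
time: 13.83
tool_pos: [0.4527, -0.1336, 0.0859]
ee_rot: [0.7, 0.714, 0.0, 0.0]
ft_force: [-0.9, -0.8, -2.5]
opening: 0.0422
grip_force: 30.0
```

>>> run_rows([
  {"finger_gap": 0.02,"trans": [0,0,0.001]},
  {"finger_gap": 0.02,"trans": [0,0,0.001]},
])

```text
time: 14.0
tool_pos: [0.4524, -0.1334, 0.0845]
ee_rot: [0.7, 0.714, -0.0, -0.0]
ft_force: [-0.0, 0.0, -3.7]
opening: 0.0423
grip_force: 30.0
```

>>> run_rows([
  {"finger_gap": 0.02,"trans": [0,0,0.001]},
  {"finger_gap": 0.02,"trans": [0,0,0.001]},
])

```text
time: 14.17
tool_pos: [0.4525, -0.1335, 0.0835]
ee_rot: [0.7, 0.714, 0.0, 0.0]
ft_force: [0.3, 0.7, -2.7]
opening: 0.042
grip_force: 30.0
```

>>> run_rows([
  {"finger_gap": 0.02,"trans": [0,0,0.0005]},
  {"finger_gap": 0.02,"trans": [0,0,0.0005]},
])

```text
time: 14.33
tool_pos: [0.4527, -0.1336, 0.0834]
ee_rot: [0.7, 0.714, -0.0, 0.0]
ft_force: [-0.4, 0.1, 0.2]
opening: 0.0421
grip_force: 30.0
```

>>> run_rows([
  {"finger_gap": 0.02,"trans": [0,0,0.0005]},
  {"finger_gap": 0.07,"trans": [0,0,0.0005]},
  {"finger_gap": 0.07},
  {"finger_gap": 0.07},
  {"finger_gap": 0.07},
  {"finger_gap": 0.07},
  {"finger_gap": 0.094},
  {"finger_gap": 0.094,"trans": [0,0,-0.03]},
  {"finger_gap": 0.094,"trans": [0,0,-0.07]},
  {"finger_gap": 0.094,"trans": [0,0,-0.11]},
  {"finger_gap": 0.094,"trans": [0,0,-0.11]},
  {"finger_gap": 0.094,"trans": [0,0,-0.11]},
])

```text
time: 15.33
tool_pos: [0.454, -0.1343, 0.1959]
ee_rot: [0.7, 0.714, 0.001, 0.003]
ft_force: [-0.8, 0.4, -1.1]
opening: 0.0939
grip_force: 0.0
```

```bash
python3 - <<'E'
from h import *
go(.621,.1573,.195,.098)
p,d=ctrl.capture("scene");u,v=proj("scene",[.5,.0,.06])[0].astype(int);cv2.imwrite("pics/s7.png",cv2.resize(p[v-60:v+60,u-80:u+80],(800,600),interpolation=cv2.INTER_CUBIC))
E
```

```text
shift [0.2882 0.1728 0.0008] n 8.1 rot [ 0.0051  0.0034 -0.0779] t 15.3333 F [-0.8  0.4 -1.1] open 0.0939 grip 0.0
```

View pics/s7.png

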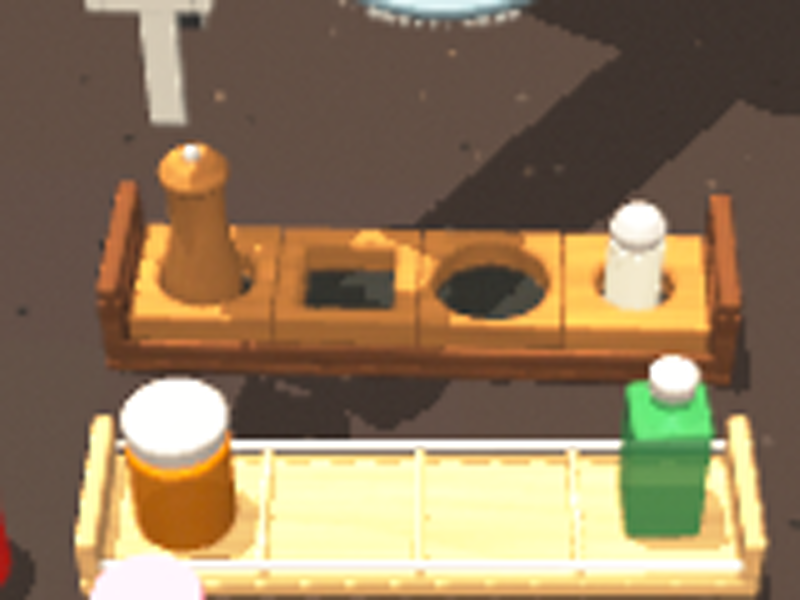

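The mill stands upright in the middle well (200,270) and the salt is still fine (635,270). On to the oil bottle.

Careful with the scale: turns go in shares of pi rad. That gives: -0.078 rad / 3.1416 = -0.0248.

>>> run_rows([
  {"finger_gap": 0.094,"trans": [0.036,0.022,0],"rotvec": [0,0,-0.0032]},
  {"finger_gap": 0.094,"trans": [0.072,0.043,0],"rotvec": [0,0,-0.0064]},
  {"finger_gap": 0.094,"trans": [0.108,0.065,0],"rotvec": [0,0,-0.0095]},
  {"finger_gap": 0.094,"trans": [0.144,0.086,0],"rotvec": [0,0,-0.0127]},
  {"finger_gap": 0.094,"trans": [0.18,0.108,0],"rotvec": [0,0,-0.0159]},
  {"finger_gap": 0.094,"trans": [0.216,0.13,0],"rotvec": [0,0,-0.0191]},
  {"finger_gap": 0.094,"trans": [0.25,0.15,0],"rotvec": [0,0,-0.0223]},
  {"finger_gap": 0.094,"trans": [0.275,0.165,0],"rotvec": [0,0,-0.0248]},
  {"finger_gap": 0.094,"trans": [0.288,0.173,0],"rotvec": [0,0,-0.0248]},
  {"finger_gap": 0.094,"trans": [0.288,0.173,0],"rotvec": [0,0,-0.0248]},
  {"finger_gap": 0.094,"trans": [0.288,0.173,0],"rotvec": [0,0,-0.0248]},
  {"finger_gap": 0.094,"trans": [0.288,0.173,0],"rotvec": [0,0,-0.0248]},
])

```text
time: 16.38
tool_pos: [0.6185, 0.1572, 0.1913]
ee_rot: [0.672, 0.741, -0.001, -0.001]
ft_force: [-0.4, 0.2, -0.4]
opening: 0.0937
grip_force: 0.0
```

```bash
python3 -c "
from h import *
go(.621,.1575,.071,.098)"
```

```text
shift [0.0001 0.0029 0.1203] n 2.9 rot [-0.0031  0.0002 -0.0005] t 16.3833 F [-0.4  0.2 -0.4] open 0.0937 grip 0.0
```

>>> run_rows([
  {"finger_gap": 0.094,"trans": [0,0.001,0.03]},
  {"finger_gap": 0.094,"trans": [0,0.001,0.07]},
  {"finger_gap": 0.094,"trans": [0,0.001,0.1]},
  {"finger_gap": 0.094,"trans": [0,0.001,0.12]},
  {"finger_gap": 0.094,"trans": [0,0.001,0.12]},
  {"finger_gap": 0.02,"trans": [0,0.001,0.12]},
  {"finger_gap": 0.02,"trans": [0,0.001,0.12]},
  {"finger_gap": 0.02,"trans": [0,0.001,0.12]},
  {"finger_gap": 0.02,"trans": [0,0.001,0.12]},
  {"finger_gap": 0.02,"trans": [0,0.001,0.12]},
  {"finger_gap": 0.02,"trans": [0,0.001,0.12]},
  {"finger_gap": 0.02,"trans": [0,0.001,0.12]},
  {"finger_gap": 0.02,"trans": [0,0.001,0.12]},
  {"finger_gap": 0.02,"trans": [0,0.001,0.12]},
  {"finger_gap": 0.02,"trans": [0,0.001,0.12]},
  {"finger_gap": 0.02,"trans": [0,0.001,0.12]},
  {"finger_gap": 0.02,"trans": [0,0.001,0.12]},
])

```text
time: 17.8
tool_pos: [0.6207, 0.1581, 0.0733]
ee_rot: [0.672, 0.741, 0.0, 0.0]
ft_force: [-0.9, -0.5, 2.6]
opening: 0.0458
grip_force: 30.0
```

```bash
python3 -c "
from h import *
go(.451,-.040,.205,.02)"
```

```text
shift [-0.1805 -0.1883 -0.1317] n 7.0 rot [ 0.0001 -0.      0.0781] t 17.8 F [-0.9 -0.5  2.6] open 0.0458 grip 30.0
```

Converted, 0.078 rad / 3.1416 = 0.0248.

>>> run_rows([
  {"finger_gap": 0.02,"trans": [0,0,-0.02]},
  {"finger_gap": 0.02,"trans": [0,0,-0.05]},
  {"finger_gap": 0.02,"trans": [0,0,-0.085]},
  {"finger_gap": 0.02,"trans": [-0.01,-0.01,-0.115],"rotvec": [0,0,0.0032]},
  {"finger_gap": 0.02,"trans": [-0.03,-0.03,-0.13],"rotvec": [0,0,0.0064]},
  {"finger_gap": 0.02,"trans": [-0.055,-0.057,-0.13],"rotvec": [0,0,0.0111]},
  {"finger_gap": 0.02,"trans": [-0.08,-0.083,-0.13],"rotvec": [0,0,0.0143]},
  {"finger_gap": 0.02,"trans": [-0.105,-0.11,-0.13],"rotvec": [0,0,0.0175]},
  {"finger_gap": 0.02,"trans": [-0.13,-0.136,-0.13],"rotvec": [0,0,0.0207]},
  {"finger_gap": 0.02,"trans": [-0.155,-0.162,-0.13],"rotvec": [0,0,0.0248]},
  {"finger_gap": 0.02,"trans": [-0.172,-0.18,-0.13],"rotvec": [0,0,0.0248]},
  {"finger_gap": 0.02,"trans": [-0.1805,-0.188,-0.13],"rotvec": [0,0,0.0248]},
  {"finger_gap": 0.02,"trans": [-0.1805,-0.188,-0.13],"rotvec": [0,0,0.0248]},
  {"finger_gap": 0.02,"trans": [-0.1805,-0.188,-0.13],"rotvec": [0,0,0.0248]},
  {"finger_gap": 0.02,"trans": [-0.1805,-0.188,-0.13],"rotvec": [0,0,0.0248]},
])

```text
time: 19.05
tool_pos: [0.4517, -0.0393, 0.2028]
ee_rot: [0.7, 0.714, 0.0, -0.0]
ft_force: [0.1, -0.1, -4.1]
opening: 0.0457
grip_force: 30.0
```

```bash
python3 - <<'E'
from h import *
go(.451,-.040,.081,.02)
p,d=ctrl.capture("scene");w=cloud("scene",p,d);u,v=proj("scene",[.47,-.04,.1])[0].astype(int);cv2.imwrite("pics/s8.png",cv2.resize(p[v-55:v+45,u-60:u+60],(720,600),interpolation=cv2.INTER_CUBIC))
m=(np.hypot(w[...,0]-.455,w[...,1]+.04)<.06)&(w[...,2]>.09)&(w[...,2]<.22)&(p[...,1].astype(int)-p[...,2]>35)
q=w[m];print(len(q),np.percentile(q,1,0),np.percentile(q,99,0))
E
```

```text
shift [-0.0008 -0.0007  0.1218] n 2.9 rot [-0.0001 -0.0006  0.0007] t 19.05 F [ 0.1 -0.1 -4.1] open 0.0457 grip 30.0
274 [ 0.4699 -0.0591  0.145 ] [ 0.4793 -0.0158  0.2181]
```

View pics/s8.png

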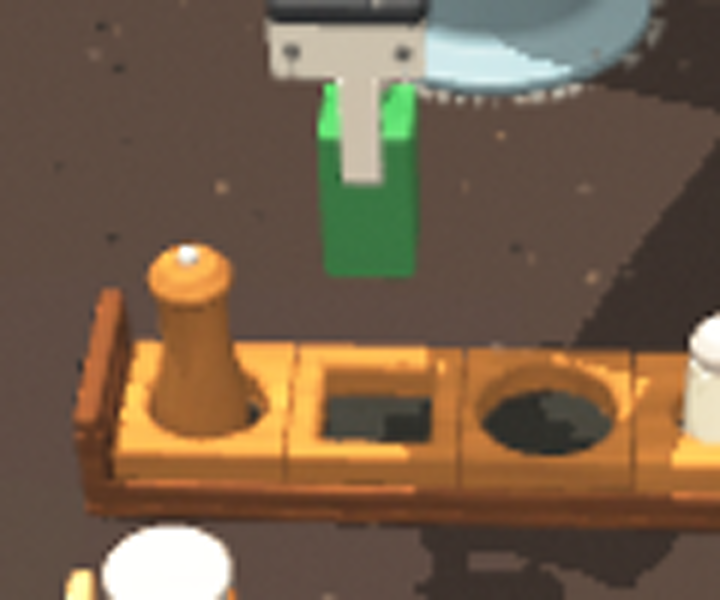

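The oil bottle hangs upright over the square well: bottle bottom (369,272), well (378,405). Lower it.

>>> run_rows([
  {"finger_gap": 0.02,"trans": [0,-0.001,0.03]},
  {"finger_gap": 0.02,"trans": [0,-0.001,0.065]},
  {"finger_gap": 0.02,"trans": [0,-0.001,0.09]},
  {"finger_gap": 0.02,"trans": [0,-0.001,0.107]},
  {"finger_gap": 0.02,"trans": [0,-0.001,0.117]},
  {"finger_gap": 0.02,"trans": [0,-0.001,0.12]},
  {"finger_gap": 0.02,"trans": [0,-0.001,0.12]},
  {"finger_gap": 0.02,"trans": [0,-0.001,0.12]},
])

```text
time: 19.77
tool_pos: [0.4514, -0.04, 0.0842]
ee_rot: [0.7, 0.714, 0.0, 0.001]
ft_force: [-0.2, 0.0, -3.3]
opening: 0.0454
grip_force: 30.0
```

>>> run_rows([
  {"finger_gap": 0.02,"trans": [0,0,0.001]},
  {"finger_gap": 0.02,"trans": [0,0,0.001]},
])

```text
time: 19.93
tool_pos: [0.4512, -0.0402, 0.0832]
ee_rot: [0.7, 0.714, 0.001, 0.001]
ft_force: [0.2, -1.0, -3.8]
opening: 0.0459
grip_force: 30.0
```

>>> run_rows([
  {"finger_gap": 0.02,"trans": [0,0,0.001]},
  {"finger_gap": 0.02,"trans": [0,0,0.001]},
])

```text
time: 20.1
tool_pos: [0.4505, -0.0401, 0.0815]
ee_rot: [0.7, 0.714, 0.0, 0.0]
ft_force: [0.7, 0.3, -3.4]
opening: 0.0455
grip_force: 30.0
```

>>> run_rows([
  {"finger_gap": 0.02,"trans": [0,0,0.001]},
  {"finger_gap": 0.02,"trans": [0,0,0.001]},
])

```text
time: 20.27
tool_pos: [0.4501, -0.04, 0.08]
ee_rot: [0.7, 0.714, -0.0, -0.0]
ft_force: [-0.2, 0.1, -3.5]
opening: 0.0457
grip_force: 30.0
```

>>> run_rows([
  {"finger_gap": 0.02,"trans": [0,0,0.0007]},
  {"finger_gap": 0.02,"trans": [0,0,0.0007]},
])

```text
time: 20.43
tool_pos: [0.4502, -0.04, 0.0793]
ee_rot: [0.7, 0.714, 0.0, 0.0]
ft_force: [-0.1, 0.6, -3.4]
opening: 0.0457
grip_force: 30.0
```

>>> run_rows([
  {"finger_gap": 0.02,"trans": [0,0,0.0005]},
  {"finger_gap": 0.02,"trans": [0,0,0.0005]},
])

```text
time: 20.6
tool_pos: [0.4503, -0.04, 0.0793]
ee_rot: [0.7, 0.714, -0.0, -0.0]
ft_force: [-2.2, 0.9, 2.2]
opening: 0.0455
grip_force: 30.0
```

Contact at the predicted height. Release and go up, then over the jam.

>>> run_rows([
  {"finger_gap": 0.07},
  {"finger_gap": 0.07},
  {"finger_gap": 0.07},
  {"finger_gap": 0.07},
  {"finger_gap": 0.07},
  {"finger_gap": 0.094,"trans": [0,0,-0.01]},
  {"finger_gap": 0.094,"trans": [0,0,-0.04]},
  {"finger_gap": 0.094,"trans": [0,0,-0.08]},
  {"finger_gap": 0.094,"trans": [0,0,-0.11]},
  {"finger_gap": 0.094,"trans": [0,0,-0.11]},
  {"finger_gap": 0.094,"trans": [0,0,-0.11]},
])

```text
time: 21.52
tool_pos: [0.4516, -0.0404, 0.1915]
ee_rot: [0.7, 0.714, 0.001, 0.002]
ft_force: [0.4, 1.2, -0.3]
opening: 0.0941
grip_force: 0.0
```

```bash
python3 -c "
from h import *
go(.6395,-.1215,.19,.06)"
```

```text
shift [-0.0848  0.1862  0.0026] n 4.9 rot [ 0.005   0.002  -0.0399] t 21.5167 F [ 0.4  1.2 -0.3] open 0.0941 grip 0.0
```

Converted, -0.04 rad / 3.1416 = -0.0127.

>>> run_rows([
  {"finger_gap": 0.094,"trans": [-0.014,0.03,0],"rotvec": [0,0,-0.0032]},
  {"finger_gap": 0.094,"trans": [-0.028,0.06,0],"rotvec": [0,0,-0.0064]},
  {"finger_gap": 0.094,"trans": [-0.042,0.092,0],"rotvec": [0,0,-0.0095]},
  {"finger_gap": 0.094,"trans": [-0.056,0.123,0],"rotvec": [0,0,-0.0127]},
  {"finger_gap": 0.094,"trans": [-0.07,0.154,0],"rotvec": [0,0,-0.0127]},
  {"finger_gap": 0.094,"trans": [-0.08,0.175,0],"rotvec": [0,0,-0.0127]},
  {"finger_gap": 0.094,"trans": [-0.085,0.186,0],"rotvec": [0,0,-0.0127]},
  {"finger_gap": 0.094,"trans": [-0.085,0.186,0],"rotvec": [0,0,-0.0127]},
  {"finger_gap": 0.094,"trans": [-0.085,0.186,0],"rotvec": [0,0,-0.0127]},
  {"finger_gap": 0.094,"trans": [-0.085,0.186,0],"rotvec": [0,0,-0.0127]},
])

```text
time: 22.35
tool_pos: [0.6366, -0.1206, 0.1876]
ee_rot: [0.686, 0.728, -0.0, -0.001]
ft_force: [0.4, 0.2, 0.3]
opening: 0.0941
grip_force: 0.0
```

```bash
python3 - <<'E'
from h import *
go(.6395,-.1215,.0432,.06)
p,d=ctrl.capture("scene");u,v=proj("scene",[.52,-.03,.08])[0].astype(int);cv2.imwrite("pics/s9.png",cv2.resize(p[v-60:v+60,u-80:u+80],(800,600),interpolation=cv2.INTER_CUBIC))
E
```

```text
shift [-0.0012  0.0032  0.1444] n 3.5 rot [-0.0024 -0.0011  0.0002] t 22.35 F [0.4 0.2 0.3] open 0.0941 grip 0.0
```

View pics/s9.png

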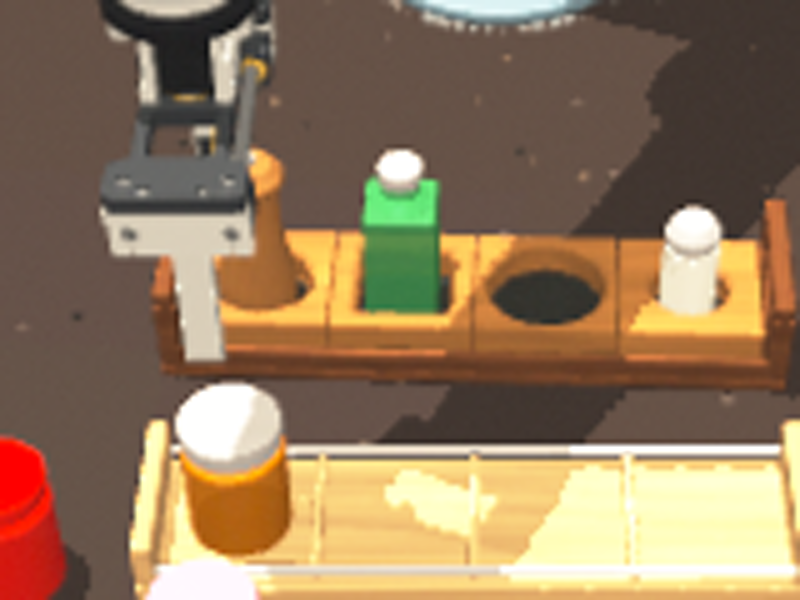

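Oil stands in the square well (402,250). The finger (205,350) and jam lid (230,425) look offset, so I check that by projection.

```bash
python3 - <<'E'
from h import *
u,v=proj("scene",[.52,-.03,.08])[0].astype(int)
q=proj("scene",[[.6366+.055,-.1206+.0033,.1876],[.6395,-.1215,.097],[.6395,-.1215,.012]]);print((q-[u-80,v-60])*5)
E
```

```text
[[204.0489 363.7054]
 [225.1356 415.645 ]
 [237.2962 516.3303]]
```

The projection matches the finger (204,364); the jam is within about 1 mm of the tool. Descend and grip.

>>> run_rows([
  {"finger_gap": 0.094,"trans": [0,0.002,0.035]},
  {"finger_gap": 0.094,"trans": [0,0.002,0.075]},
  {"finger_gap": 0.094,"trans": [0,0.002,0.11]},
  {"finger_gap": 0.094,"trans": [0,0.002,0.135]},
  {"finger_gap": 0.094,"trans": [0,0.002,0.144]},
  {"finger_gap": 0.094,"trans": [0,0.002,0.144]},
  {"finger_gap": 0.04,"trans": [0,0.002,0.144]},
  {"finger_gap": 0.04,"trans": [0,0.002,0.144]},
  {"finger_gap": 0.04,"trans": [0,0.002,0.144]},
  {"finger_gap": 0.04,"trans": [0,0.002,0.144]},
  {"finger_gap": 0.04,"trans": [0,0.002,0.144]},
  {"finger_gap": 0.04,"trans": [0,0.002,0.144]},
  {"finger_gap": 0.04,"trans": [0,0.002,0.144]},
  {"finger_gap": 0.04,"trans": [0,0.002,0.144]},
  {"finger_gap": 0.04,"trans": [0,0.002,0.144]},
  {"finger_gap": 0.04,"trans": [0,0.002,0.144]},
])

```text
time: 23.73
tool_pos: [0.6404, -0.1213, 0.046]
ee_rot: [0.686, 0.728, 0.0, 0.001]
ft_force: [-2.0, 1.1, 5.7]
opening: 0.0616
grip_force: 30.0
```

```bash
python3 -c "
from h import *
go(.449,.052,.195,.02)"
```

```text
shift [ 0.1844 -0.1805 -0.1493] n 7.1 rot [0.001  0.0006 0.0401] t 23.7333 F [-2.   1.1  5.7] open 0.0616 grip 30.0
```

Converted, 0.04 rad / 3.1416 = 0.0127.

>>> run_rows([
  {"finger_gap": 0.04,"trans": [0,0,-0.02]},
  {"finger_gap": 0.04,"trans": [0,0,-0.05]},
  {"finger_gap": 0.04,"trans": [0,0,-0.085]},
  {"finger_gap": 0.04,"trans": [0,0,-0.12]},
  {"finger_gap": 0.04,"trans": [0.01,-0.01,-0.145],"rotvec": [0,0,0.0032]},
  {"finger_gap": 0.04,"trans": [0.03,-0.03,-0.149],"rotvec": [0,0,0.0032]},
  {"finger_gap": 0.04,"trans": [0.055,-0.054,-0.149],"rotvec": [0,0,0.0064]},
  {"finger_gap": 0.04,"trans": [0.082,-0.08,-0.149],"rotvec": [0,0,0.0095]},
  {"finger_gap": 0.04,"trans": [0.108,-0.106,-0.149],"rotvec": [0,0,0.0127]},
  {"finger_gap": 0.04,"trans": [0.134,-0.132,-0.149],"rotvec": [0,0,0.0127]},
  {"finger_gap": 0.04,"trans": [0.16,-0.157,-0.149],"rotvec": [0,0,0.0127]},
  {"finger_gap": 0.04,"trans": [0.175,-0.172,-0.149],"rotvec": [0,0,0.0127]},
  {"finger_gap": 0.04,"trans": [0.184,-0.18,-0.149],"rotvec": [0,0,0.0127]},
  {"finger_gap": 0.04,"trans": [0.184,-0.18,-0.149],"rotvec": [0,0,0.0127]},
  {"finger_gap": 0.04,"trans": [0.184,-0.18,-0.149],"rotvec": [0,0,0.0127]},
  {"finger_gap": 0.04,"trans": [0.184,-0.18,-0.149],"rotvec": [0,0,0.0127]},
])

```text
time: 25.07
tool_pos: [0.45, 0.0511, 0.1939]
ee_rot: [0.7, 0.714, 0.0, 0.0]
ft_force: [-0.1, -0.2, -3.2]
opening: 0.0619
grip_force: 30.0
```

```bash
python3 - <<'E'
from h import *
go(.449,.052,.055,.02)
p,d=ctrl.capture("scene");u,v=proj("scene",[.47,.05,.1])[0].astype(int);cv2.imwrite("pics/s10.png",cv2.resize(p[v-55:v+45,u-60:u+60],(720,600),interpolation=cv2.INTER_CUBIC))
q=proj("scene",[[.449,.052,.161],[.449,.052,.04]]);print((q-[u-60,v-55])*6)
E
```

```text
shift [ 0.001  -0.001   0.1389] n 3.3 rot [ 0.0004  0.0004 -0.0007] t 25.0667 F [-0.1 -0.2 -3.2] open 0.0619 grip 30.0
[[373.6318 215.1151]
 [368.1177 396.4323]]
```

View pics/s10.png

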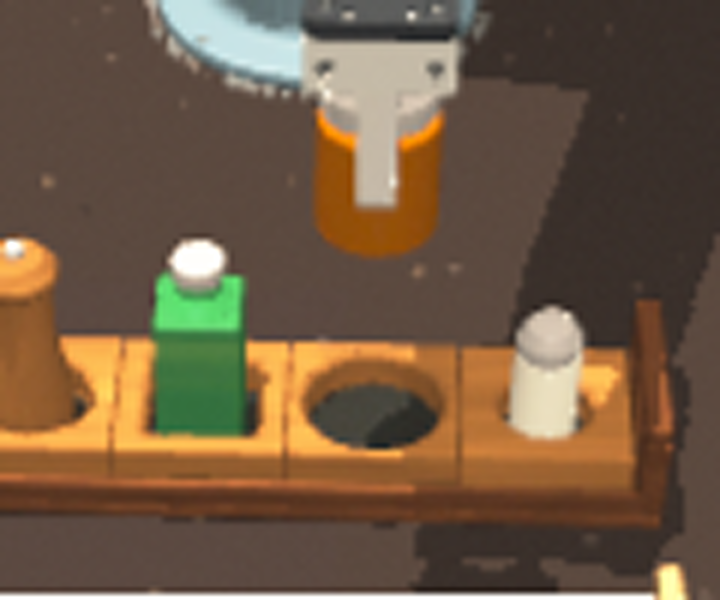

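The jam hangs over the largest well: jam base (377,235), well (373,402), within 1 mm. Lower it.

>>> run_rows([
  {"finger_gap": 0.04,"trans": [0.001,0,0.03]},
  {"finger_gap": 0.04,"trans": [0.001,0,0.065]},
  {"finger_gap": 0.04,"trans": [0.001,0,0.095]},
  {"finger_gap": 0.04,"trans": [0.001,0,0.117]},
  {"finger_gap": 0.04,"trans": [0.001,0,0.13]},
  {"finger_gap": 0.04,"trans": [0.001,0,0.136]},
  {"finger_gap": 0.04,"trans": [0.001,0,0.138]},
  {"finger_gap": 0.04,"trans": [0.001,0,0.138]},
  {"finger_gap": 0.04,"trans": [0.001,0,0.138]},
])

```text
time: 25.87
tool_pos: [0.4504, 0.0524, 0.057]
ee_rot: [0.7, 0.714, 0.001, 0.001]
ft_force: [-0.7, 0.2, -2.7]
opening: 0.0615
grip_force: 30.0
```

>>> run_rows([
  {"finger_gap": 0.04,"trans": [0,0,0.001]},
  {"finger_gap": 0.04,"trans": [0,0,0.001]},
])

```text
time: 26.03
tool_pos: [0.45, 0.0526, 0.0558]
ee_rot: [0.7, 0.714, 0.001, 0.001]
ft_force: [0.4, -0.2, -2.8]
opening: 0.0614
grip_force: 30.0
```

>>> run_rows([
  {"finger_gap": 0.04,"trans": [0,0,0.001]},
  {"finger_gap": 0.04,"trans": [0,0,0.001]},
])

```text
time: 26.2
tool_pos: [0.4493, 0.0528, 0.0541]
ee_rot: [0.7, 0.714, 0.0, 0.0]
ft_force: [0.2, 0.2, -2.6]
opening: 0.0618
grip_force: 30.0
```

>>> run_rows([
  {"finger_gap": 0.04,"trans": [0,0,0.001]},
  {"finger_gap": 0.04,"trans": [0,0,0.001]},
])

```text
time: 26.37
tool_pos: [0.4491, 0.0528, 0.0528]
ee_rot: [0.7, 0.714, -0.0, -0.0]
ft_force: [-0.2, -0.6, -2.8]
opening: 0.0619
grip_force: 30.0
```

>>> run_rows([
  {"finger_gap": 0.04,"trans": [0,0,0.0007]},
  {"finger_gap": 0.04,"trans": [0,0,0.0007]},
])

```text
time: 26.53
tool_pos: [0.4491, 0.0528, 0.0521]
ee_rot: [0.7, 0.714, 0.0, -0.0]
ft_force: [-0.1, 0.6, -3.1]
opening: 0.0613
grip_force: 30.0
```

>>> run_rows([
  {"finger_gap": 0.04,"trans": [0,0,0.0005]},
  {"finger_gap": 0.04,"trans": [0,0,0.0005]},
])

```text
time: 26.7
tool_pos: [0.4492, 0.0528, 0.0521]
ee_rot: [0.7, 0.714, -0.0, -0.0]
ft_force: [-1.8, 0.8, 2.2]
opening: 0.0611
grip_force: 30.0
```

>>> run_rows([
  {"finger_gap": 0.094},
  {"finger_gap": 0.094},
  {"finger_gap": 0.094},
  {"finger_gap": 0.094},
  {"finger_gap": 0.094},
  {"finger_gap": 0.094},
  {"finger_gap": 0.094,"trans": [0,0,-0.02]},
  {"finger_gap": 0.094,"trans": [0,0,-0.06]},
  {"finger_gap": 0.094,"trans": [0,0,-0.1]},
  {"finger_gap": 0.094,"trans": [0,0,-0.14]},
  {"finger_gap": 0.094,"trans": [0,0,-0.18]},
  {"finger_gap": 0.094,"trans": [0,0,-0.2]},
  {"finger_gap": 0.094,"trans": [0,0,-0.2]},
  {"finger_gap": 0.094,"trans": [0,0,-0.2]},
])

```text
time: 27.87
tool_pos: [0.4497, 0.0527, 0.2526]
ee_rot: [0.7, 0.714, 0.001, 0.001]
ft_force: [-0.7, -0.1, -0.2]
opening: 0.0938
grip_force: 0.0
```

```bash
python3 - <<'E'
from h import *
p,d=ctrl.capture("scene");w=cloud("scene",p,d);cv2.imwrite("pics/fin.png",cv2.resize(p[110:240,150:340],(798,546),interpolation=cv2.INTER_CUBIC))
q=w.reshape(-1,3)
for n,x,y,h in(("salt",.447,.144,.097),("jam",.449,.052,.103),("oil",.451,-.04,.133),("mill",.453,-.132,.140)):
    k=q[(np.hypot(q[:,0]-x,q[:,1]-y)<.036)&(q[:,2]>.05)&(q[:,2]<.17)];print(n,"top",np.percentile(k[:,2],98.5),"expected",h)
E
```

```text
salt top 0.09854961095037436 expected 0.097
jam top 0.10684574215709161 expected 0.103
oil top 0.13426894289772956 expected 0.133
mill top 0.13747097156117286 expected 0.14
```

View pics/fin.png

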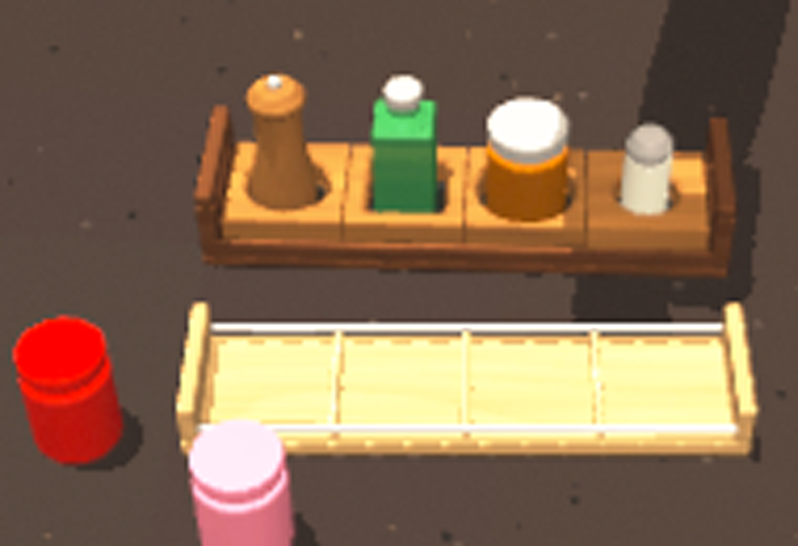

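All four stand upright in their own wells: mill (283,150), oil (404,150), jam (527,160), salt (648,170). The rack is empty and the arm is clear, so I hand in.

```bash
python3 -c "
from cell import ctrl
print(ctrl.finish_job())"
```

```text
the job is handed in; nothing more can be done
None
```

I moved the salt, pepper mill, oil and jam, in that order, into their own caddy wells; the last picture shows all four upright and seated, and the job was handed in at about 28 s without touching the mug or jug.

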